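Sort out the laundry drip trays

ROBOT

A 6-joint arm with a two-finger parallel gripper is mounted at the origin on the work surface. World frame = base frame: x ahead of the robot, y to its left, z up, the work surface at z = 0. Lengths are in m, angles in degrees, forces in N, time in s.
With the tool pointing down it reaches from about 0.4 to 0.825 m from the base axis. Payload 7 kg.
Tool frame: the origin (TCP) lies midway between the tips of the shut fingers; the grasp point (between the pads) lies 19 mm behind it; z points along the fingers, y is the line along which they close (so a half turn about z gives the same grasp; the last joint's range is limited). The gripper opens to 88 mm and grips with 3 to 60 N. Pads are 19 mm wide; open, the fingers measure 130 mm over their backs; the gripper's body (78 mm by 193 mm) begins 47 mm behind the grasp point.
Start: joints at [84.231, 20.546, 0.682, 0, -70.136, -16.507], TCP at [0.256, 0.625, 0.227] pointing down, gripper open.
Joint ranges: [-176.03, 176.03], [-82.01, 121.73], [-58.28, 71.71], [-173.87, 95.51], [-174.79, -0.11], [-173.66, 173.66]. Speed limits (degrees/s): [136.94, 136.94, 172.46, 180, 180, 180].

INTERFACE

Orientations are given as [roll, pitch, yaw] about the fixed x, y, z axes, in that order (R = Rz(yaw) Ry(pitch) Rx(roll)).
In Python, from plant import ctrl gives the robot as it stands. The module is installed in compiled form; this text tells all that it offers.
- The arm moves only by the tool play_rows, never from a script. Its argument "commands" is a list that holds one entry, the list of rows, each a list of 7 numbers: the turn, a rotation vector about the tool's x, y, z in rad, then the shift along the tool's x, y, z in cm, then the finger opening in cm, from 0 to 8.76. In form: [[[ax, ay, az, x, y, z, grip], ...]]. A call has 1 to 8 rows; each row is the pose to reach, as a shift and turn from the pose commanded when the call began, along the tool's axes at that moment; what a row does not reach only later rows make up. A row lasts 1/12 s, in which the tool goes at most 41.7 mm and 7.16 degrees, less where a joint would pass 70% of its speed; a pose out of reach is approached as far as the arm can. A call with a gripper value outside its range is refused whole. The fingers move at their own pace and stop on an object; the grip force is fixed at half the most. Time passes only in rows, so rows that repeat a pose let the fingers close. It gives the time, the measured TCP pose, the force, the opening and the grip force at its end, in the units of the state.
- ctrl.get_obs(): the state, without advancing time (a new reading comes with each control period).
- ctrl.snapshot(name): name is "side" or "top" or "wrist"; returns a dict with "color" (480x640x3 uint8, red, green, blue), "camera_matrix" (3x3 intrinsics, pixels), "k1" (the pictures are not rectified: a ray, as slopes to the right and down, at radius r is drawn at 1 + k1 r^2 times it, then the intrinsics apply), "origin" and "rotation" of the camera in the world; the wrist camera has in their place "hand_eye" (4x4, takes a point from camera to tool coordinates, whose origin is the TCP and whose axes are the flange's). Camera axes: x right, y down, z forward; pixel columns grow to the right and rows downward; lengths in m; the calibration is good to about 2 mm. A picture is of the moment at which its call begins: read the wrist's pose just before it. There is no depth.
- ctrl.close_job(): hands the job in; it is judged then, once.
Trained networks look in a picture, given as the dict that the camera call returned (one of the last four; its "shot" number tells which), for a name from the list of things; names that differ only in an ending like _2 or _b are one class to them, and where a whole thing is asked for, a point or a joint stands for the part that bears it (a point fixed in the world has none). Each returns a list of dicts, best first, with "conf" (0 to 1); they miss things now and then, are a little off and sometimes report something else, mostly with a low value. They report only what shows in the picture. A call takes as long as a camera call. They do not tell look-alikes from the thing itself.
- ctrl.find_in(picture, name): "bbox" ([left, top, width, height] in pixels, round what is visible of it).
The state is a dict: "clock": time; "joint_pos": joint angles; "qvel": joint speeds; "tau": joint torques, N m; "tool_pos": TCP position; "orientation": TCP orientation; "force": force on the tool from outside, world axes, zero at the start; "moment": the same for the moment, N m; "opening": finger opening in m; "gripper_force": force on a finger pad.
Only numpy, scipy, OpenCV 4.12 (cv2) and the standard library are available. Lean on these libraries where they do the work, as an engineer would, in place of code of your own. Each camera call takes 0.05 s, during which the arm holds its last target. There are 200 camera calls.

TASK

The three laundry containers are standing on each other's drip trays: put each on the tray of its own shape (square bottle on the square tray, round jar on the round tray, flat flask on the long tray), upright in the middle, the bottle squared up with its tray and the flask lying along the length of its tray. They drip, so use the empty six-sided tray to park one meanwhile, never the bare top; keep them upright, set them down rather than dropping them, let go, and leave the dosing cup and the scrubbing brush where they are.

Things in the scene. Friction and masses are not known exactly. Their poses are not given: they have to be found in the camera images.
- bottle_square: Square bottle: white plastic body 56 x 56 mm, 105 mm tall, with a round grey cap 30 mm wide and 20 mm tall in the middle of its top (125 mm in all), about 0.4 kg, closed. Origin: centre of its underside; z up, x and y square to its flat sides. Starts on the long tray.
- jar_round: Round jar: white, 62 mm across and 90 mm tall, its flat white lid (top 16 mm, a thin grey line beneath it) as wide as the jar, about 0.35 kg. Origin: centre of its underside, z up. Starts on the square tray.
- flask_flat: Flat flask: white plastic body 90 mm long (its x) by 44 mm wide (its y), 105 mm tall, with a round grey cap 30 mm wide and 20 mm tall on its top, 22 mm from the middle towards +x (125 mm in all), about 0.4 kg. Origin: centre of its underside, z up. Starts on the round tray.
- tray_square: Square drip tray, grey plastic, stuck to the top, 112 x 112 mm outside; floor 6 mm above the top, rim 3 mm wide and 12 mm high all round. Origin: centre of its underside on the top; x and y along its sides, z up. Home of the square bottle.
- tray_round: Round drip tray, grey plastic, stuck down, 126 mm across outside; floor 6 mm above the top, rim 3 mm wide, 12 mm high. Origin: centre of its underside, z up. Home of the round jar.
- tray_long: Long (rectangular) drip tray, grey plastic, stuck down, 150 mm (its x) by 96 mm (its y) outside; floor 6 mm above the top, rim 3 mm wide, 12 mm high. Origin: centre of its underside, z up. Home of the flat flask.
- tray_hex: Spare six-sided drip tray, grey plastic, stuck down, 122 mm across its flats; floor 6 mm above the top, rim 3 mm wide, 12 mm high. Origin: centre of its underside, z up. Empty at the start.
- dosing_cup: Open white dosing cup, 52 mm across and 45 mm tall, standing loose among the trays. Origin: centre of its underside, z up. To be left alone.
- scrub_brush: Scrubbing brush with a wooden back, 120 mm long (its x), 52 mm wide and 30 mm high, lying loose on its bristles among the trays. Origin: centre of its underside, z up. To be left alone.
There are look-alikes about, which are no part of the job. Leave any orange look-alike of the bottle_square alone.

How it is judged (in metres and radians):
On the way:
1. one of the containers is parked, standing free, on the spare six-sided tray (((horizontal distance between bottle_square and tray_hex below 0.04 m and z of bottle_square in the frame of tray_hex below 0.012 m and angle between bottle_square's own z axis and vertical below 0.1 rad and contact force between bottle_square and the fingers below 0.05 N and linear speed of bottle_square below 0.03 m/s) or (horizontal distance between jar_round and tray_hex below 0.04 m and z of jar_round in the frame of tray_hex below 0.012 m and angle between jar_round's own z axis and vertical below 0.1 rad and contact force between jar_round and the fingers below 0.05 N and linear speed of jar_round below 0.03 m/s) or (horizontal distance between flask_flat and tray_hex below 0.04 m and z of flask_flat in the frame of tray_hex below 0.012 m and angle between flask_flat's own z axis and vertical below 0.1 rad and contact force between flask_flat and the fingers below 0.05 N and linear speed of flask_flat below 0.03 m/s))), for 0.2 s.
At the end, for the whole second after the job is handed in: Each container stands upright (0.1 rad), released and at rest on the floor of the tray of its own shape, centre within 15 mm of the tray's; the flask's length within 0.26 rad of its tray's length, the square bottle's sides within 0.26 rad of its tray's sides; the six-sided tray empty (horizontal distance between bottle_square and tray_square below 0.015 m and z of bottle_square in the frame of tray_square below 0.012 m and angle between each of bottle_square, jar_round, flask_flat's own z axis and vertical below 0.1 rad and contact force between each of bottle_square, jar_round, flask_flat and the fingers below 0.05 N and linear speed of each of bottle_square, jar_round, flask_flat below 0.02 m/s and angular speed of each of bottle_square, jar_round, flask_flat below 0.1 rad/s and horizontal distance between jar_round and tray_round below 0.015 m and z of jar_round in the frame of tray_round below 0.012 m and horizontal distance between flask_flat and tray_long below 0.015 m and z of flask_flat in the frame of tray_long below 0.012 m and angle between the x axis of flask_flat and the x axis of tray_long, either way round below 0.26 rad and (angle between the x axis of bottle_square and the x axis of tray_square, either way round below 0.26 rad or angle between the x axis of bottle_square and the y axis of tray_square, either way round below 0.26 rad)); the robot touches nothing.
It fails at once if a container's underside is put down on the bare top (below the height of the trays' floors) (height (world z) of any of bottle_square, jar_round, flask_flat below 0.003 m).
It fails at once if a container is tipped more than 30 degrees (angle between any of bottle_square, jar_round, flask_flat's own z axis and vertical above 0.52 rad).
It fails at once if a container is dropped (falls loose faster than 0.7 m/s, a fall of some 25 mm) ((linear speed of bottle_square above 0.7 m/s and contact force between bottle_square and the fingers below 0.05 N) or (linear speed of jar_round above 0.7 m/s and contact force between jar_round and the fingers below 0.05 N) or (linear speed of flask_flat above 0.7 m/s and contact force between flask_flat and the fingers below 0.05 N)).
It fails at once if the dosing cup or the scrubbing brush is moved more than 20 mm (distance of any of dosing_cup, scrub_brush from where it was at the start of the episode above 0.02 m).
It also fails if it takes over 99 s, if anything falls off the work surface, if the arm or the gripper's body presses on something with over 40 N, if the wrist force passes 120 N, or if a joint passes its speed limit or range.

## Working session

There is one attempt and no reset: what is moved stays moved. The work goes in short steps, Python scripts to look and compute and a tool call to move; the robot and the scene stay as the last step left them, time stands still between calls to the robot, and variables do not carry over. Pictures are saved under pics/ and viewed, at most 14 in all, crops included, and the job is handed in when it is done.

Besides the shell and the picture viewer there is one more tool, called after "Call:" in YAML: its name, and indented under it one key for each argument. play_rows: Moves the arm, as the interface text tells. Its arguments: {"type":"object","properties":{"commands":{"type":"array","items":{"type":"array","items":{"type":"array","items":{"type":"number"}}}}},"required":["commands"]}

```bash
mkdir -p pics
cat > h.py <<'E'
import numpy as np, cv2
from plant import ctrl
from scipy.spatial.transform import Rotation as R
NAMES="bottle_square jar_round flask_flat tray_square tray_round tray_long tray_hex dosing_cup scrub_brush".split()
def cam(s,o=None):
    if "hand_eye" in s:
        T=np.eye(4);T[:3,:3]=R.from_euler('xyz',o['orientation'],degrees=True).as_matrix();T[:3,3]=o['tool_pos']
        M=T@np.array(s['hand_eye']);return M[:3,3],M[:3,:3]
    return np.array(s['origin']),np.array(s['rotation'])
def unproj(s,uv,z,o=None):
    c,Rm=cam(s,o);K=np.array(s['camera_matrix'])
    k=np.array([s['k1'],0,0,0,0.])
    p=cv2.undistortPoints(np.array(uv,float).reshape(-1,1,2),K,k).reshape(-1,2)
    d=np.c_[p,np.ones(len(p))]@Rm.T
    return c+d*((z-c[2])/d[:,2])[:,None]
def proj(s,P,o=None):
    c,Rm=cam(s,o);q=(np.array(P,float).reshape(-1,3)-c)@Rm
    return cv2.projectPoints(q,np.zeros(3),np.zeros(3),np.array(s['camera_matrix']),np.array([s['k1'],0,0,0,0.]))[0].reshape(-1,2)
def save(s,n): cv2.imwrite(f'pics/{n}.png',s['color'][:,:,::-1])
E
python3 - <<'E'
from h import *
o=ctrl.get_obs();print({k:np.round(v,3).tolist() for k,v in o.items()})
for n in("top","side"):
    s=ctrl.snapshot(n);save(s,n+'0');print(n,s['k1'],np.round(s['origin'],3),np.round(s['rotation'],3).tolist())
    for m in NAMES: print(m,[(np.round(d['bbox']).astype(int).tolist(),round(d['conf'],2)) for d in ctrl.find_in(s,m)])
E
```

```text
{'clock': 0.0, 'joint_pos': [84.23, 20.593, 0.634, -0.021, -70.136, -16.507], 'qvel': [0.06, -0.015, 0.02, -0.122, 0.045, -0.042], 'tau': [-0.002, -58.272, 29.307, 6.998, 0.007, -0.0], 'tool_pos': [0.256, 0.624, 0.226], 'orientation': [179.904, -0.008, -22.284], 'force': [0.286, -0.343, 0.551], 'moment': [0.006, -0.014, -0.025], 'gripper_force': 0.0, 'opening': 0.088}
top -0.02251126930326263 [ 0.406 -0.034  1.111] [-170.636, 0.328, -91.009]
bottle_square [([432, 269, 41, 34], 0.83), ([459, 174, 48, 42], 0.57), ([134, 257, 53, 57], 0.35)]
jar_round [([241, 243, 34, 36], 0.85), ([228, 234, 63, 57], 0.56)]
flask_flat [([127, 254, 45, 49], 0.66)]
tray_square [([231, 233, 60, 60], 0.74)]
tray_round [([135, 258, 54, 57], 0.62), ([243, 242, 32, 36], 0.58)]
tray_long [([420, 248, 48, 65], 0.65)]
tray_hex []
dosing_cup [([289, 302, 28, 24], 0.96)]
scrub_brush [([299, 160, 39, 53], 0.6), ([422, 246, 46, 69], 0.36), ([290, 299, 26, 26], 0.17)]
side -0.08074284608161932 [ 0.155 -0.741  0.583] [-122.115, -0.953, -29.46]
bottle_square [([462, 283, 46, 70], 0.93), ([341, 292, 40, 74], 0.72), ([212, 190, 43, 17], 0.61)]
jar_round [([272, 195, 26, 40], 0.84)]
flask_flat [([214, 154, 38, 48], 0.68)]
tray_square [([264, 216, 47, 26], 0.56)]
tray_round [([212, 188, 45, 17], 0.56)]
tray_long [([316, 319, 102, 63], 0.73)]
tray_hex [([317, 261, 65, 36], 0.7)]
dosing_cup [([244, 246, 22, 27], 0.86)]
scrub_brush [([344, 224, 55, 27], 0.77)]
```

```bash
sed -i "s/return np.array(s\['origin'\]),np.array(s\['rotation'\])/return np.array(s['origin']),R.from_euler('xyz',s['rotation'],degrees=True).as_matrix()/" h.py
python3 -c "
import cv2
t=cv2.imread('pics/top0.png');cv2.imwrite('pics/top0c.png',cv2.resize(t[130:350,100:520],(798,418),interpolation=3))
s=cv2.imread('pics/side0.png');cv2.imwrite('pics/side0c.png',cv2.resize(s[130:400,170:530],(800,600),interpolation=3))"
```

```text
(no output)
```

View pics/top0c.png

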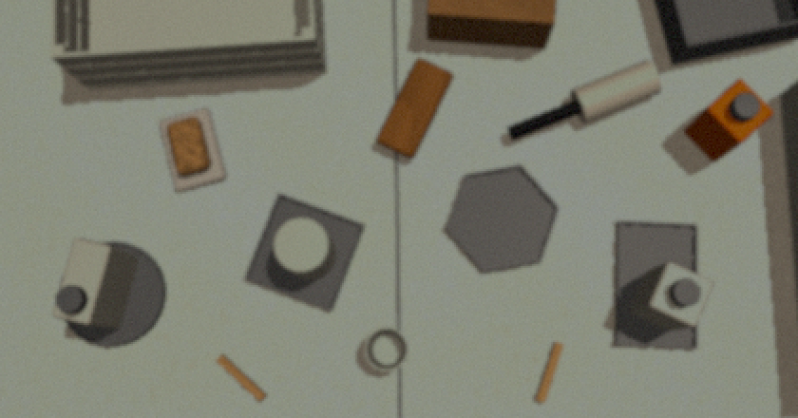

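View pics/side0c.png

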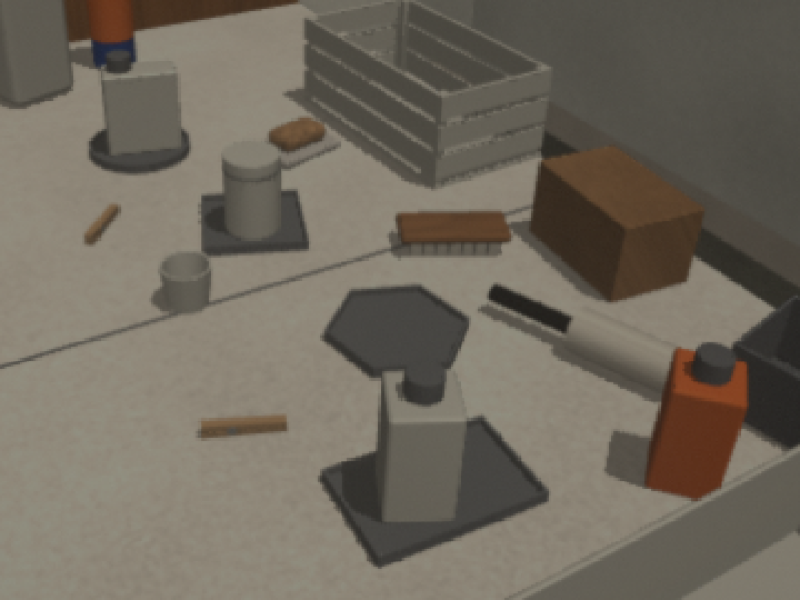

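```bash
cat > m0.py <<'E'
from h import *
s=ctrl.snapshot("top")
q={'sq':(.012,[(278,195),(363,226),(332,311),(246,280)]),'round_edges':(.012,[(165,294),(112,242),(112,347)]),
'long':(.012,[(614,222),(697,225),(697,349),(613,347)]),'hex':(.012,[(465,173),(520,165),(557,209),(540,263),(483,272),(444,228)]),
'jar':(.096,[(301,245)]),'bcap':(.131,[(684,291)]),'btop':(.111,[(668,260),(713,284),(697,326),(651,303)]),
'fcap':(.131,[(71,299)]),'ftop':(.111,[(74,238),(111,246),(98,322),(57,314)]),'cup':(.045,[(387,348)]),'brush':(.03,[(422,58),(453,75),(407,159),(376,143)]),
'crate':(.1,[(325,70),(60,80)]),'block':(.1,[(430,45),(548,45)]),'orange':(.125,[(740,106)]),'orangebase':(0.0,[(700,160)])}
for k,(z,p) in q.items():
    P=unproj(s,np.array(p)/1.9+[100,130],z)[:,:2]
    e=np.diff(np.r_[P,P[:1]],axis=0)
    print(k,'c',np.round(P.mean(0),4),'ang',np.round(np.degrees(np.arctan2(e[:,1],e[:,0])),1),'len',np.round(np.linalg.norm(e,axis=1),3),np.round(P,3).tolist())
E
python3 m0.py
```

```text
sq c [0.5483 0.1106] ang [-111.2  159.7   69.4  -20.1] len [0.11  0.108 0.11  0.109] [[0.619, 0.143], [0.579, 0.04], [0.478, 0.078], [0.517, 0.181]]
round_edges c [0.5022 0.3202] ang [  45.9 -177.9  -44.9] len [0.092 0.126 0.087] [[0.501, 0.278], [0.565, 0.344], [0.44, 0.339]]
long c [ 0.5016 -0.3076] ang [-93.2 176.3  87.5  -3.4] len [0.1   0.148 0.099 0.149] [[0.579, -0.262], [0.573, -0.362], [0.425, -0.353], [0.429, -0.253]]
hex c [ 0.586  -0.1268] ang [ -82.6 -142.2  160.5   97.9   40.1  -21.9] len [0.068 0.07  0.069 0.069 0.071 0.072] [[0.642, -0.084], [0.651, -0.151], [0.596, -0.194], [0.531, -0.171], [0.521, -0.103], [0.575, -0.057]]
jar c [0.5461 0.1038] ang [0.] len [0.] [[0.546, 0.104]]
bcap c [ 0.4844 -0.3082] ang [0.] len [0.] [[0.484, -0.308]]
btop c [ 0.4837 -0.3117] ang [-119.8  155.7   62.   -24.6] len [0.055 0.049 0.055 0.051] [[0.52, -0.298], [0.493, -0.346], [0.448, -0.325], [0.474, -0.277]]
fcap c [0.4876 0.3447] ang [0.] len [0.] [[0.488, 0.345]]
ftop c [0.51   0.3379] ang [-103.1  172.3   78.3  -10.3] len [0.042 0.084 0.046 0.084] [[0.556, 0.352], [0.547, 0.311], [0.464, 0.322], [0.473, 0.367]]
cup c [0.4323 0.0117] ang [0.] len [0.] [[0.432, 0.012]]
brush c [ 0.7195 -0.0244] ang [-120.9  151.    61.1  -28.4] len [0.044 0.119 0.042 0.12 ] [[0.783, -0.034], [0.761, -0.072], [0.657, -0.014], [0.677, 0.023]]
crate c [0.7439 0.2286] ang [ 91. -89.] len [0.304 0.304] [[0.747, 0.077], [0.741, 0.381]]
block c [ 0.7728 -0.1114] ang [-91.1  88.9] len [0.135 0.135] [[0.774, -0.044], [0.772, -0.179]]
orange c [ 0.6882 -0.385 ] ang [0.] len [0.] [[0.688, -0.385]]
orangebase c [ 0.6559 -0.3749] ang [0.] len [0.] [[0.656, -0.375]]
```

```bash
cat >> h.py <<'E'
def rel(p,yaw,frm=None):
    o=ctrl.get_obs()
    p0,y0=(np.array(o['tool_pos']),o['orientation'][2]) if frm is None else (np.array(frm[:3]),frm[3])
    R0=R.from_euler('xyz',[180,0,y0],degrees=True)
    d=R0.inv().apply(np.array(p)-p0)*100
    dy=(yaw-y0+180)%360-180
    return dict(az=round(-np.radians(dy),3),xyz=np.round(d,2).tolist(),rows=(round(np.linalg.norm(d)/4.17,1),round(abs(dy)/7.16,1)))
def st():
    o=ctrl.get_obs();print('t',round(o['clock'],2),'pos',np.round(o['tool_pos'],4),'rpy',np.round(o['orientation'],2),'q',np.round(o['joint_pos'],0),'open',round(o['opening'],4),'gf',round(o['gripper_force'],1),'F',np.round(o['force'],1));return o
E
python3 - <<'E'
from h import *
print(rel([.505,.34,.30],-10)); print(rel([.55,.11,.30],-20,[.505,.34,.3,-10]))
E
```

```text
{'az': np.float64(-0.214), 'xyz': [33.84, 16.89, -7.34], 'rows': (np.float64(9.2), np.float64(1.7))}
{'az': np.float64(0.175), 'xyz': [8.43, 21.87, 0.0], 'rows': (np.float64(5.6), 1.4)}
```

Call:
play_rows:
  commands:
    - [[0,0,-0.1,4,2,-3,8.7],[0,0,-0.214,8,4,-7.3,8.7],[0,0,-0.214,12,6,-7.3,8.7],[0,0,-0.214,15.8,7.8,-7.3,8.7],[0,0,-0.214,19.5,9.7,-7.3,8.7],[0,0,-0.214,23,11.4,-7.3,8.7],[0,0,-0.214,26,13,-7.3,8.7],[0,0,-0.214,28,14,-7.3,8.7]]

```text
clock: 1.72
tool_pos: [0.4628, 0.3873, 0.3001]
orientation: [-179.9, -0.0, -10.0]
force: [0.8, 0.8, 0.0]
opening: 0.0873
gripper_force: 0.0
```

Run:
```python
from h import *
o=st();s=ctrl.snapshot("wrist");save(s,'w1');print(np.round(s['hand_eye'],3).tolist(),np.round(s['camera_matrix'],1).tolist(),s['k1'])
print(rel([.505,.34,.30],-10))
print(np.round(proj(s,[[.502,.341,.012],[.509,.34,.111]],o)))
```

```text
t 1.72 pos [0.4628 0.3873 0.3001] rpy [-1.7995e+02 -2.0000e-02 -9.9900e+00] q [ 58.  12.  -2.   0. -76.  22.] open 0.0873 gf 0.0 F [0.8 0.8 0. ]
[[-0.0, -0.952, -0.305, 0.083], [1.0, -0.0, -0.001, 0.001], [0.001, -0.305, 0.952, -0.159], [0.0, 0.0, 0.0, 1.0]] [[355.3, 0.0, 322.4], [0.0, 355.3, 233.1], [0.0, 0.0, 1.0]] -0.061820001284502143
{'az': np.float64(-0.003), 'xyz': [4.55, 3.49, 0.03], 'rows': (np.float64(1.4), np.float64(0.0))}
[[354. 151.]
 [362. 152.]]
```

View pics/w1.png

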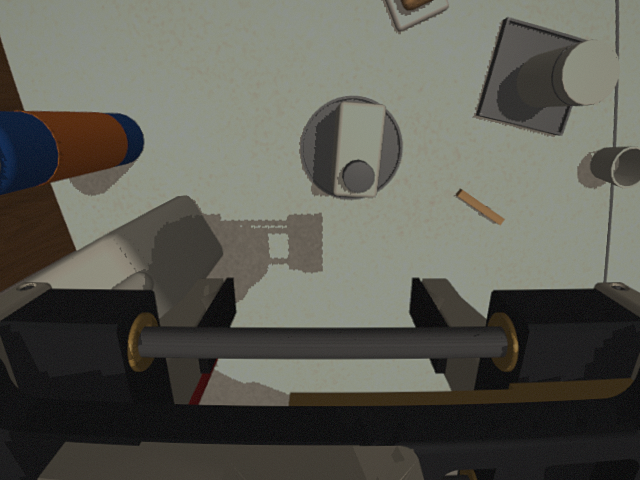

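```bash
cat >> h.py <<'E'
from scipy.optimize import minimize
def poly(c,n=40):
    c=np.array(c,float);t=np.linspace(0,1,n,endpoint=False)[:,None]
    return np.vstack([a+(b-a)*t for a,b in zip(c,np.roll(c,-1,0))])
def rect(a,b): return poly([[a/2,b/2],[-a/2,b/2],[-a/2,-b/2],[a/2,-b/2]])
def circ(r,x=0): t=np.linspace(0,2*np.pi,120);return np.c_[x+r*np.cos(t),r*np.sin(t)]
hx=poly([[61/np.cos(np.pi/6)*np.cos(k*np.pi/3)/1000,61/np.cos(np.pi/6)*np.sin(k*np.pi/3)/1000] for k in range(6)])
z3=lambda p,z:np.c_[p,np.full(len(p),z)]
SH={'tray_square':z3(rect(.112,.112),.012),'tray_round':z3(circ(.063),.012),'tray_long':z3(rect(.15,.096),.012),'tray_hex':z3(hx,.012),
'jar_round':z3(circ(.031),.096),'bottle_square':np.r_[z3(rect(.056,.056),.111),z3(circ(.015),.131)],
'flask_flat':np.r_[z3(rect(.09,.044),.111),z3(circ(.015,.022),.131)]}
def place(n,p):
    a=np.radians(p[2]);c,s=np.cos(a),np.sin(a);Q=SH[n]
    return np.c_[p[0]+c*Q[:,0]-s*Q[:,1],p[1]+s*Q[:,0]+c*Q[:,1],Q[:,2]]
def fit(s,n,p0,o=None):
    g=cv2.GaussianBlur(cv2.cvtColor(s['color'],cv2.COLOR_RGB2GRAY),(0,0),1)
    D=cv2.distanceTransform(255-cv2.Canny(g,25,60),cv2.DIST_L2,5)
    def f(q):
        uv=proj(s,place(n,[q[0]/1000,q[1]/1000,q[2]]),o).astype(np.float32)
        d=cv2.remap(D,uv[:,0],uv[:,1],cv2.INTER_LINEAR,borderMode=cv2.BORDER_CONSTANT,borderValue=8)
        return np.minimum(d,6).mean()
    x0=np.array([p0[0]*1000,p0[1]*1000,p0[2]]);best=None
    for dx in(-4,0,4):
        for dy in(-4,0,4):
            x=x0+[dx,dy,0];r=minimize(f,x,method='Nelder-Mead',options=dict(initial_simplex=[x,x+[3,0,0],x+[0,3,0],x+[0,0,4]],xatol=.05,fatol=1e-3))
            if best is None or r.fun<best.fun: best=r
    return [best.x[0]/1000,best.x[1]/1000,best.x[2]],round(best.fun,2)
def overlay(s,items,name,o=None,crop=None):
    im=cv2.resize(s['color'][:,:,::-1],None,fx=3,fy=3,interpolation=3)
    for n,p in items:
        for u,v in proj(s,place(n,p),o)*3+1: cv2.circle(im,(int(round(u)),int(round(v))),1,(0,0,255),-1)
    if crop: x,y,w,h=[3*c for c in crop];im=im[y:y+h,x:x+w]
    k=min(800/im.shape[1],600/im.shape[0],1);cv2.imwrite(f'pics/{name}.png',cv2.resize(im,None,fx=k,fy=k,interpolation=3))
G={'tray_square':[.548,.111,-20],'tray_round':[.502,.341,0],'tray_long':[.5016,-.3076,-3.5],'tray_hex':[.586,-.127,-22+60],
'jar_round':[.546,.104,0],'bottle_square':[.484,-.309,-26],'flask_flat':[.509,.340,170]}
E
python3 - <<'E'
from h import *
s=ctrl.snapshot("top")
for n in G: p,e=fit(s,n,G[n]);print('top',n,np.round(p,4),e)
o=ctrl.get_obs();w=ctrl.snapshot("wrist");it=[]
for n in ['tray_square','tray_round','flask_flat']:
    p,e=fit(w,n,G[n],o);it.append((n,p));print('wr',n,np.round(p,4),e)
overlay(w,it,'ov1',o,(290,10,266,200))
E
```

```text
top tray_square [  0.5495   0.1118 -21.4611] 0.35
top tray_round [ 0.5032  0.3408 -2.5619] 0.82
top tray_long [ 0.5027 -0.3064 -4.0261] 0.62
top tray_hex [ 0.5855 -0.1252 39.7368] 0.38
top jar_round [0.5472 0.1048 2.2435] 0.23
top bottle_square [  0.4841  -0.3102 -24.817 ] 1.31
top flask_flat [  0.5104   0.3427 168.2627] 0.75
wr tray_square [  0.5505   0.1176 -21.4376] 1.46
wr tray_round [0.5039 0.3446 6.3083] 0.28
wr flask_flat [  0.5097   0.344  167.3609] 0.76
```

View pics/ov1.png

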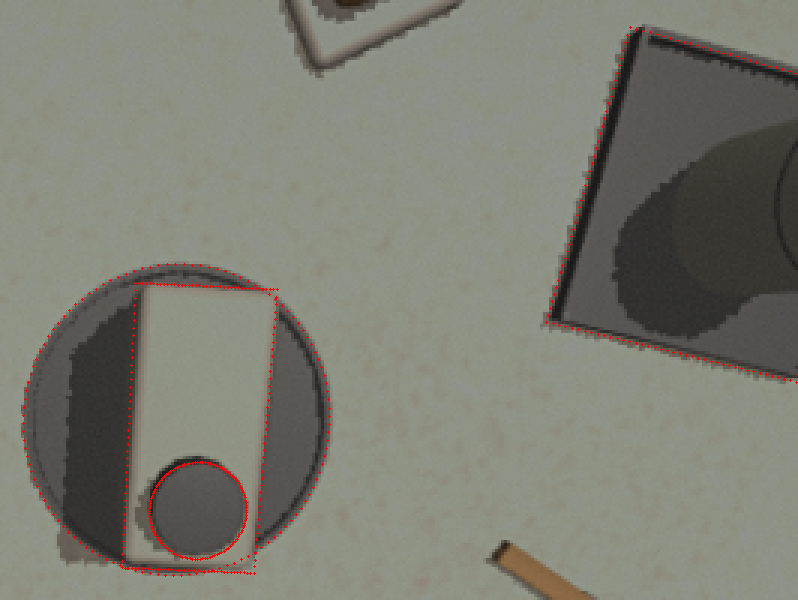

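Run:
```python
from h import *
print(rel([.5,.05,.30],-15));print(rel([.48,-.31,.28],-25,[.5,.05,.3,-15]));
```

```text
{'az': np.float64(0.083), 'xyz': [9.57, 32.47, -0.01], 'rows': (np.float64(8.1), np.float64(0.7))}
{'az': np.float64(0.175), 'xyz': [7.39, 35.29, 2.0], 'rows': (np.float64(8.7), 1.4)}
```

Call:
play_rows:
  commands:
    - [[0,0,0.01,1.2,4,0,8.7],[0,0,0.02,2.4,8,0,8.7],[0,0,0.03,3.6,12,0,8.7],[0,0,0.04,4.8,16,0,8.7],[0,0,0.05,6,20,0,8.7],[0,0,0.06,7.1,24,0,8.7],[0,0,0.07,8.3,28,0,8.7],[0,0,0.083,9.57,32,0,8.7]]

```text
clock: 2.53
tool_pos: [0.5, 0.057, 0.3]
orientation: [-180.0, -0.0, -14.7]
force: [0.8, 0.6, 0.2]
opening: 0.087
gripper_force: 0.0
```

Call:
play_rows:
  commands:
    - [[0,0,0.02,0.8,4,0,8.7],[0,0,0.04,1.7,8,0,8.7],[0,0,0.06,2.5,12,0,8.7],[0,0,0.08,3.3,16,0,8.7],[0,0,0.1,4.2,20,0.5,8.7],[0,0,0.12,5,24,1,8.7],[0,0,0.14,5.8,28,1.5,8.7],[0,0,0.16,6.5,31,2,8.7]]

```text
clock: 3.2
tool_pos: [0.4841, -0.2603, 0.2795]
orientation: [-180.0, -0.0, -24.0]
force: [0.9, 0.1, 0.3]
opening: 0.0869
gripper_force: 0.0
```

Run:
```python
from h import *
o=st();w=ctrl.snapshot("wrist");it=[]
for n in ['tray_long','bottle_square','tray_hex']:
    p,e=fit(w,n,G[n],o);it.append((n,p));print('wr',n,np.round(p,4),e)
overlay(w,it,'ov2',o,(140,0,380,285))
```

```text
t 3.2 pos [ 0.4841 -0.2603  0.2795] rpy [-1.800e+02 -2.000e-02 -2.397e+01] q [ -8.   7. -10.   0. -73.  74.] open 0.0869 gf 0.0 F [0.9 0.1 0.3]
wr tray_long [ 0.5032 -0.3096 -3.5288] 0.73
wr bottle_square [  0.4833  -0.3116 -26.2247] 0.75
wr tray_hex [ 0.587  -0.1283 39.3805] 0.45
```

View pics/ov2.png

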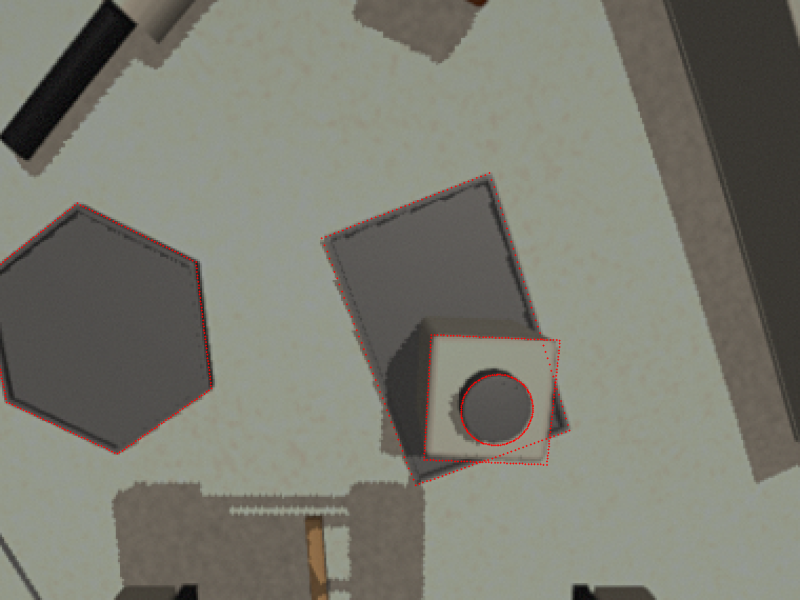

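Run:
```python
from h import *
import cv2
o=ctrl.get_obs();w=ctrl.snapshot("wrist");t=ctrl.snapshot("top");d=ctrl.snapshot("side")
for z in(0,.05,.1,.15):
    print(z,np.round(unproj(w,[[472,47],[517,206]],z,o)[:,:2],3).tolist())
for y in(-.42,-.46,-.5):
  for z in (0,.1): print(y,z,np.round(proj(t,[[.5,y,z],[.65,y,z]])).tolist())
a=cv2.resize(t['color'][130:350,420:620,::-1],(400,440));b=cv2.resize(d['color'][260:480,370:570,::-1],(400,440));cv2.imwrite('pics/wall.png',np.hstack([a,b]))
```

```text
0 [[0.563, -0.486], [0.362, -0.484]]
0.05 [[0.563, -0.464], [0.384, -0.462]]
0.1 [[0.563, -0.443], [0.407, -0.441]]
0.15 [[0.562, -0.421], [0.43, -0.42]]
-0.42 0 [[493.0, 280.0], [488.0, 216.0]]
-0.42 0.1 [[509.0, 276.0], [503.0, 206.0]]
-0.46 0 [[510.0, 280.0], [505.0, 216.0]]
-0.46 0.1 [[528.0, 276.0], [522.0, 206.0]]
-0.5 0 [[527.0, 280.0], [522.0, 216.0]]
-0.5 0.1 [[547.0, 275.0], [540.0, 205.0]]
```

View pics/wall.png

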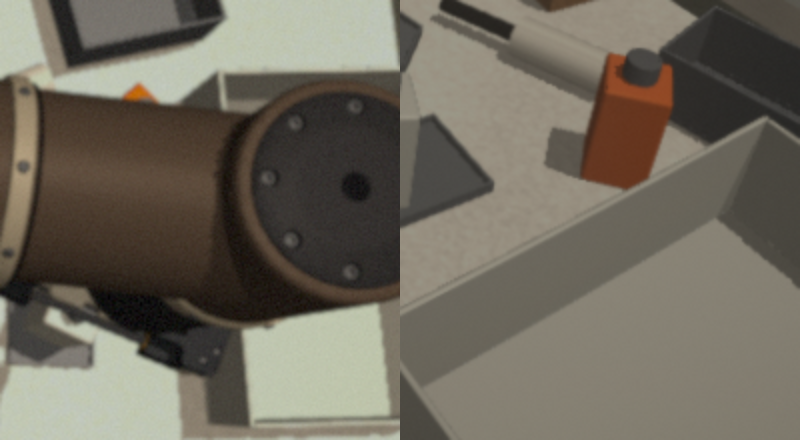

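Run:
```python
from h import *
print(rel([.4835,-.311,.16],-25));print(rel([.4835,-.311,.075],-25))
```

```text
{'az': np.float64(0.017), 'xyz': [2.06, 4.82, 11.91], 'rows': (np.float64(3.1), np.float64(0.1))}
{'az': np.float64(0.017), 'xyz': [2.06, 4.82, 20.41], 'rows': (np.float64(5.1), np.float64(0.1))}
```

Call:
play_rows:
  commands:
    - [[0,0,0.017,1.3,3,2,8.7],[0,0,0.017,2.06,4.8,5,8.7],[0,0,0.017,2.06,4.82,8.5,8.7],[0,0,0.017,2.06,4.82,11,8.7],[0,0,0.017,2.06,4.82,11.9,8.7],[0,0,0.017,2.06,4.82,11.9,8.7]]

```text
clock: 3.9
tool_pos: [0.4829, -0.3092, 0.1588]
orientation: [180.0, 0.2, -24.8]
force: [-0.4, 0.0, 0.6]
opening: 0.087
gripper_force: 0.0
```

Run:
```python
from h import *
o=st();w=ctrl.snapshot("wrist");save(w,'w3')
p,e=fit(w,'bottle_square',[.4835,-.311,-25],o);print(np.round(p,4),e);print(rel([.4835,-.311,.075],-25))
overlay(w,[('bottle_square',p)],'ov3',o,(120,40,400,300))
```

```text
t 3.9 pos [ 0.4829 -0.3092  0.1588] rpy [179.97   0.22 -24.81] q [-13.  14. -18.  -0. -58.  78.] open 0.087 gf 0.0 F [-0.4  0.   0.6]
[  0.4837  -0.3116 -25.8593] 0.97
{'az': np.float64(0.004), 'xyz': [-0.01, 0.13, 8.59], 'rows': (np.float64(2.1), np.float64(0.0))}
```

View pics/ov3.png

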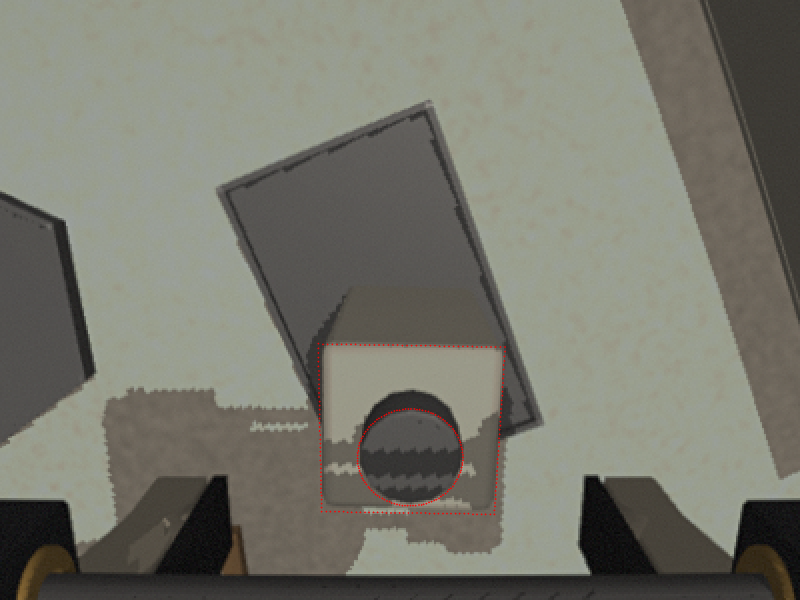

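Call:
play_rows:
  commands:
    - [[0,0,0,0,0.15,3,8.7],[0,0,0,0,0.15,5.5,8.7],[0,0,0,0,0.15,7.5,8.7],[0,0,0,0,0.15,8.3,8.7],[0,0,0,0,0.15,8.3,8.7],[0,0,0,0,0.15,8.3,5],[0,0,0,0,0.15,8.3,4.8],[0,0,0,0,0.15,8.3,4.8]]

```text
clock: 4.62
tool_pos: [0.4842, -0.3126, 0.0795]
orientation: [-180.0, -0.2, -24.9]
force: [-0.1, 0.5, 0.8]
opening: 0.0722
gripper_force: 0.0
```

Call:
play_rows:
  commands:
    - [[0,0,0,0,0,0,4.8],[0,0,0,0,0,0,4.8],[0,0,0,0,0,0,4.8]]

```text
clock: 4.87
tool_pos: [0.4834, -0.3124, 0.0783]
orientation: [-180.0, -0.1, -24.9]
force: [-0.2, 2.0, 3.6]
opening: 0.0558
gripper_force: 29.8
```

Run:
```python
from h import *
o=st();p=o['tool_pos'];y=o['orientation'][2]
print(rel([.586,-.127,p[2]+.06],-25));print(rel([.586,-.127,p[2]],-25))
```

```text
t 4.87 pos [ 0.4834 -0.3124  0.0783] rpy [-1.7998e+02 -8.0000e-02 -2.4910e+01] q [-13.  19. -23.   0. -48.  78.] open 0.0558 gf 29.8 F [-0.2  2.   3.6]
{'az': np.float64(0.002), 'xyz': [1.5, -21.13, -6.0], 'rows': (np.float64(5.3), np.float64(0.0))}
{'az': np.float64(0.002), 'xyz': [1.5, -21.13, -0.0], 'rows': (np.float64(5.1), np.float64(0.0))}
```

Call:
play_rows:
  commands:
    - [[0,0,0,0,0,-1,4.8],[0,0,0,0,0,-2.5,4.8],[0,0,0,0.2,-1.5,-4.5,4.8],[0,0,0,0.4,-4,-6,4.8],[0,0,0,0.6,-7,-6,4.8],[0,0,0,0.8,-10,-6,4.8],[0,0,0,1,-13,-6,4.8],[0,0,0,1.2,-16,-6,4.8]]

```text
clock: 5.53
tool_pos: [0.5607, -0.1709, 0.1375]
orientation: [180.0, 0.1, -25.0]
force: [0.1, -1.3, -5.7]
opening: 0.0561
gripper_force: 29.8
```

Call:
play_rows:
  commands:
    - [[0,0,0,0.1,-2.5,0,4.8],[0,0,0,0.3,-4.3,0,4.8],[0,0,0,0.3,-5.1,0,4.8],[0,0,0,0.3,-5.1,1.5,4.8],[0,0,0,0.3,-5.1,3,4.8],[0,0,0,0.3,-5.1,4.3,4.8],[0,0,0,0.3,-5.1,4.8,4.8],[0,0,0,0.3,-5.1,4.8,4.8]]

```text
clock: 6.2
tool_pos: [0.5837, -0.1276, 0.088]
orientation: [179.9, 0.2, -25.0]
force: [-0.2, 0.2, -5.8]
opening: 0.0561
gripper_force: 29.8
```

Run:
```python
from h import *
o=st();w=ctrl.snapshot("wrist")
p,e=fit(w,'tray_hex',G['tray_hex'],o);print(np.round(p,4),e)
print(rel([.586,-.127,.0783],-25))
```

```text
t 6.2 pos [ 0.5837 -0.1276  0.088 ] rpy [179.9    0.2  -24.95] q [  6.  21. -19.  -0. -51.  59.] open 0.0561 gf 29.8 F [-0.2  0.2 -5.8]
[ 0.5878 -0.128  39.2304] 1.56
{'az': np.float64(0.001), 'xyz': [0.1, -0.12, 1.08], 'rows': (np.float64(0.3), np.float64(0.0))}
```

Call:
play_rows:
  commands:
    - [[0,0,0,0,0,0.3,4.8],[0,0,0,0,0,0.5,4.8],[0,0,0,0,0,0.7,4.8],[0,0,0,0,0,0.8,4.8],[0,0,0,0,0,0.9,4.8],[0,0,0,0,0,0.9,4.8]]

```text
clock: 6.75
tool_pos: [0.5853, -0.1272, 0.0805]
orientation: [180.0, 0.0, -24.9]
force: [0.5, -0.8, -5.5]
opening: 0.0557
gripper_force: 29.8
```

Call:
play_rows:
  commands:
    - [[0,0,0,0,0,0.1,4.8],[0,0,0,0,0,0.15,4.8],[0,0,0,0,0,0.2,4.8],[0,0,0,0,0,0.2,4.8]]

```text
clock: 7.08
tool_pos: [0.5853, -0.1272, 0.0785]
orientation: [180.0, 0.0, -24.9]
force: [-1.0, -0.1, -5.4]
opening: 0.056
gripper_force: 29.8
```

Call:
play_rows:
  commands:
    - [[0,0,0,0,0,0.05,4.8],[0,0,0,0,0,0.1,4.8],[0,0,0,0,0,0.1,4.8]]

```text
clock: 7.33
tool_pos: [0.5856, -0.1273, 0.0784]
orientation: [-180.0, -0.0, -24.9]
force: [-3.2, 2.0, 3.2]
opening: 0.0558
gripper_force: 29.8
```

Call:
play_rows:
  commands:
    - [[0,0,0,0,0,0,6.5],[0,0,0,0,0,0,8.7],[0,0,0,0,0,0,8.7],[0,0,0,0,0,0,8.7],[0,0,0,0,0,0,8.7],[0,0,0,0,0,-3,8.7],[0,0,0,0,0,-7,8.7],[0,0,0,0,0,-11,8.7]]

```text
clock: 8.0
tool_pos: [0.5845, -0.1274, 0.1879]
orientation: [179.9, 0.1, -24.9]
force: [1.1, 0.5, 0.5]
opening: 0.0869
gripper_force: 0.0
```

Run:
```python
from h import *
o=st();w=ctrl.snapshot("wrist")
for n,g in(('tray_hex',G['tray_hex']),('bottle_square',[.585,-.127,-25])): p,e=fit(w,n,g,o);print(n,np.round(p,4),e)
overlay(w,[(n,p)],'ov4',o,(120,40,400,300))
print(rel([.56,.1,.27],-18));print(rel([.5,.30,.27],-12.5,[.56,.1,.27,-18]))
```

```text
t 8.0 pos [ 0.5845 -0.1274  0.1879] rpy [ 1.7991e+02  1.4000e-01 -2.4910e+01] q [  6.  15. -12.   0. -63.  59.] open 0.0869 gf 0.0 F [1.1 0.5 0.5]
tray_hex [ 0.5877 -0.1278 39.2606] 0.61
bottle_square [  0.5855  -0.1268 -26.6499] 1.08
{'az': np.float64(-0.119), 'xyz': [-12.22, -19.48, -7.2], 'rows': (np.float64(5.8), np.float64(1.0))}
{'az': np.float64(-0.096), 'xyz': [-11.89, -17.17, -0.0], 'rows': (np.float64(5.0), 0.8)}
```

View pics/ov4.png

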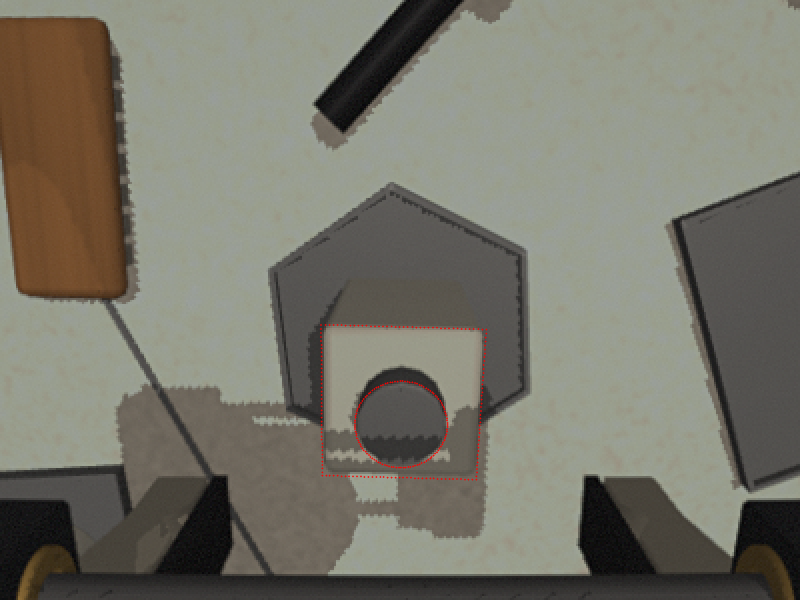

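Call:
play_rows:
  commands:
    - [[0,0,-0.02,-1,-1.5,-3,8.7],[0,0,-0.04,-3,-4.5,-6,8.7],[0,0,-0.06,-5,-8,-7.2,8.7],[0,0,-0.08,-7.3,-11.5,-7.2,8.7],[0,0,-0.1,-9.5,-15,-7.2,8.7],[0,0,-0.12,-12.2,-19,-7.2,8.7],[0,0,-0.14,-14.8,-22.3,-7.2,8.7],[0,0,-0.16,-17,-25.3,-7.2,8.7]]

```text
clock: 8.72
tool_pos: [0.5385, 0.1685, 0.2598]
orientation: [-180.0, -0.0, -15.7]
force: [0.9, 0.4, 0.1]
opening: 0.0868
gripper_force: 0.0
```

Run:
```python
from h import *
o=st();w=ctrl.snapshot("wrist")
for n in('tray_square','jar_round','tray_round','flask_flat'): p,e=fit(w,n,G[n],o);print(n,np.round(p,4),e)
print(rel([.51,.33,.20],-12.5));print(rel([.51,.342,.2],-12.5))
```

```text
t 8.72 pos [0.5385 0.1685 0.2598] rpy [-1.7997e+02 -3.0000e-02 -1.5690e+01] q [ 37.   9. -11.   0. -70.  37.] open 0.0868 gf 0.0 F [0.9 0.4 0.1]
tray_square [  0.5513   0.1132 -21.3635] 0.93
jar_round [0.5472 0.1038 1.5118] 1.47
tray_round [ 0.5065  0.3404 -8.2053] 1.78
flask_flat [  0.5153   0.3339 188.5688] 2.6
{'az': np.float64(-0.051), 'xyz': [-6.84, -14.27, 5.96], 'rows': (np.float64(4.1), np.float64(0.4))}
{'az': np.float64(-0.051), 'xyz': [-7.16, -15.42, 5.96], 'rows': (np.float64(4.3), np.float64(0.4))}
```

Call:
play_rows:
  commands:
    - [[0,0,-0.015,-1.8,-3.5,0,8.7],[0,0,-0.03,-3.6,-7.3,1,8.7],[0,0,-0.045,-5.2,-11,3,8.7],[0,0,-0.056,-6.5,-14,5,8.7],[0,0,-0.056,-7.16,-15.4,6,8.7],[0,0,-0.056,-7.16,-15.4,7.5,8.7],[0,0,-0.056,-7.16,-15.4,9,8.7],[0,0,-0.056,-7.16,-15.4,9,8.7]]

```text
clock: 9.43
tool_pos: [0.5105, 0.3334, 0.1661]
orientation: [179.8, 0.2, -12.5]
force: [-0.9, -0.5, -0.9]
opening: 0.0869
gripper_force: 0.0
```

Run:
```python
from h import *
o=st();w=ctrl.snapshot("wrist")
for n in('tray_round','flask_flat'): p,e=fit(w,n,{'tray_round':[.503,.342,0],'flask_flat':[.51,.343,168]}[n],o);print(n,np.round(p,4),e)
overlay(w,[(n,p)],'ov5',o,(120,40,400,300))
print(rel([.51,.343,.0785],-12.5))
```

```text
t 9.43 pos [0.5105 0.3334 0.1661] rpy [179.75   0.18 -12.53] q [ 51.  17. -12.  -0. -61.  26.] open 0.0869 gf 0.0 F [-0.9 -0.5 -0.9]
tray_round [ 0.5049  0.3437 -0.6721] 0.75
flask_flat [  0.51     0.3436 166.4291] 1.44
{'az': np.float64(-0.001), 'xyz': [-0.34, -0.9, 8.95], 'rows': (np.float64(2.2), np.float64(0.0))}
```

View pics/ov5.png

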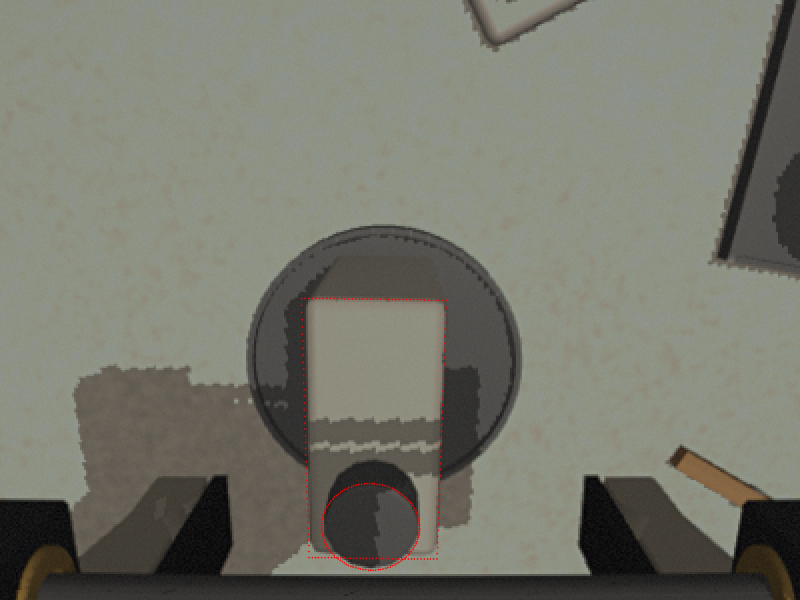

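Call:
play_rows:
  commands:
    - [[0,0,0,-0.3,-1,1,8.7],[0,0,0,-0.3,-1,4,8.7],[0,0,0,-0.3,-1,6.5,8.7],[0,0,0,-0.3,-1,8.2,8.7],[0,0,0,-0.3,-1,8.7,8.7],[0,0,0,-0.3,-1,8.7,4],[0,0,0,-0.3,-1,8.7,3.7],[0,0,0,-0.3,-1,8.7,3.7]]

```text
clock: 10.15
tool_pos: [0.5123, 0.3456, 0.0843]
orientation: [-179.9, -0.1, -12.5]
force: [0.7, -0.2, -0.0]
opening: 0.0723
gripper_force: 0.0
```

Call:
play_rows:
  commands:
    - [[0,0,0,0,0,0,3.7],[0,0,0,0,0,0,3.7],[0,0,0,0,0,0,3.7],[0,0,0,0,0,0,3.7]]

```text
clock: 10.48
tool_pos: [0.5114, 0.3448, 0.0831]
orientation: [-180.0, -0.0, -12.5]
force: [-0.9, -1.8, 1.5]
opening: 0.0456
gripper_force: 0.7
```

Run:
```python
from h import *
o=st();p=o['tool_pos']
print(rel([.5,0,.23],-8));print(rel([.503,-.308,.14],-3.5,[.5,0,.23,-8]))
```

```text
t 10.48 pos [0.5114 0.3448 0.0831] rpy [-1.7997e+02 -2.0000e-02 -1.2540e+01] q [ 52.  22. -17.   0. -51.  25.] open 0.0456 gf 0.7 F [-0.9 -1.8  1.5]
{'az': np.float64(-0.079), 'xyz': [6.37, 33.9, -14.69], 'rows': (np.float64(9.0), np.float64(0.6))}
{'az': np.float64(-0.079), 'xyz': [4.58, 30.46, 9.0], 'rows': (np.float64(7.7), 0.6)}
```

Call:
play_rows:
  commands:
    - [[0,0,0,0,0,0,3.7],[0,0,0,0,0,0,3.7],[0,0,0,0,0,-1,3.7],[0,0,0,0,0,-3,3.7],[0,0,0,0,0,-6,3.7],[0,0,0,0,0,-9,3.7],[0,0,0,0,0,-12,3.7],[0,0,0,0.3,1,-14.5,3.7]]

```text
clock: 11.15
tool_pos: [0.5119, 0.3354, 0.2294]
orientation: [-180.0, 0.0, -12.5]
force: [1.4, 0.2, -4.6]
opening: 0.0439
gripper_force: 29.8
```

Call:
play_rows:
  commands:
    - [[0,0,-0.01,0.5,3.5,0,3.7],[0,0,-0.02,1,7,0,3.7],[0,0,-0.03,1.7,10.5,0,3.7],[0,0,-0.04,2.4,14,0,3.7],[0,0,-0.05,3.1,17.5,0,3.7],[0,0,-0.06,3.8,21,0,3.7],[0,0,-0.07,4.5,24.5,0,3.7],[0,0,-0.08,5.2,28,0,3.7]]

```text
clock: 11.82
tool_pos: [0.5009, 0.0481, 0.2274]
orientation: [-180.0, 0.1, -7.9]
force: [1.5, -0.0, -4.8]
opening: 0.0439
gripper_force: 29.9
```

Run:
```python
from h import *
o=st();print(rel([.504,-.309,.14],-3.6))
```

```text
t 11.82 pos [0.5009 0.0481 0.2274] rpy [-1.7999e+02  6.0000e-02 -7.9200e+00] q [ 28.   4. -20.  -0. -65.  54.] open 0.0439 gf 29.9 F [ 1.5 -0.  -4.8]
{'az': np.float64(-0.075), 'xyz': [5.23, 35.32, 8.74], 'rows': (np.float64(8.8), np.float64(0.6))}
```

Call:
play_rows:
  commands:
    - [[0,0,-0.01,0.5,3.5,0,3.7],[0,0,-0.02,1.1,7.5,0,3.7],[0,0,-0.03,1.7,11.5,0,3.7],[0,0,-0.04,2.3,15.5,0,3.7],[0,0,-0.05,2.9,19.5,0,3.7],[0,0,-0.06,3.5,23.5,0,3.7],[0,0,-0.07,4.1,27.5,1,3.7],[0,0,-0.075,4.6,31,3,3.7]]

```text
clock: 12.48
tool_pos: [0.5055, -0.2663, 0.1995]
orientation: [180.0, -0.2, -3.6]
force: [2.0, 0.6, -4.6]
opening: 0.0438
gripper_force: 29.9
```

Call:
play_rows:
  commands:
    - [[0,0,0,0.3,2,1.5,3.7],[0,0,0,0.6,3.5,3,3.7],[0,0,0,0.6,4.2,5,3.7],[0,0,0,0.6,4.2,6,3.7],[0,0,0,0.6,4.2,6,3.7],[0,0,0,0.6,4.2,6,3.7]]

```text
clock: 12.98
tool_pos: [0.5075, -0.3055, 0.1372]
orientation: [-180.0, 0.1, -3.7]
force: [0.2, -0.2, -5.3]
opening: 0.0436
gripper_force: 29.9
```

Run:
```python
from h import *
o=st();print(rel([.504,-.308,.085],-3.6));w=ctrl.snapshot("wrist")
p,e=fit(w,'tray_long',[.503,-.308,-3.6],o);print(np.round(p,4),e)
s=ctrl.snapshot("side");p2,e2=fit(s,'tray_long',[.503,-.308,-3.6]);print(np.round(p2,4),e2)
overlay(w,[('tray_long',[.503,-.308,-3.6])],'ov6',o,(120,40,400,300))
```

```text
t 12.98 pos [ 0.5075 -0.3055  0.1372] rpy [-1.7998e+02  1.1000e-01 -3.6500e+00] q [-12.  17. -17.  -0. -56.  99.] open 0.0436 gf 29.9 F [ 0.2 -0.2 -5.3]
{'az': np.float64(-0.001), 'xyz': [-0.34, 0.27, 5.22], 'rows': (np.float64(1.3), np.float64(0.0))}
[ 0.5042 -0.3103 -3.9205] 1.98
[ 0.4973 -0.3087 -3.8437] 1.15
```

View pics/ov6.png

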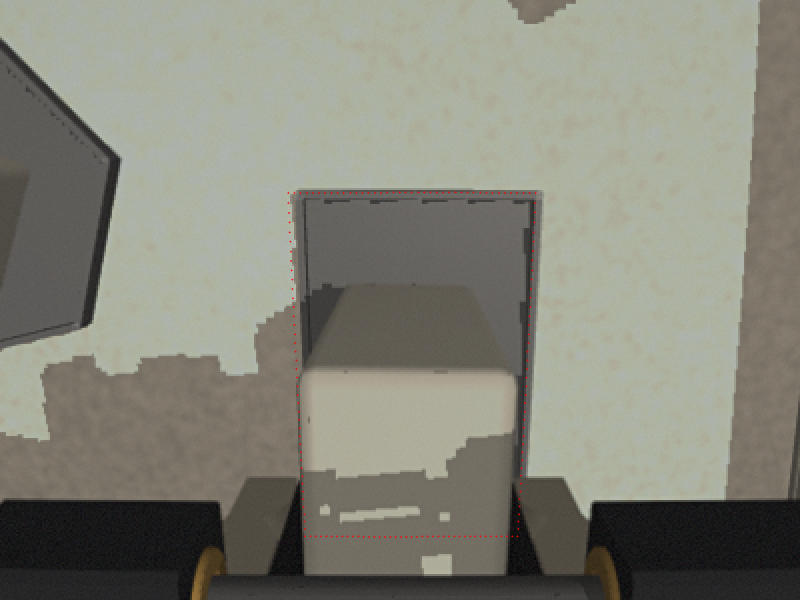

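Call:
play_rows:
  commands:
    - [[0,0,0,-0.2,0.2,1,3.7],[0,0,0,-0.35,0.35,2.5,3.7],[0,0,0,-0.35,0.35,3.8,3.7],[0,0,0,-0.35,0.35,4.5,3.7],[0,0,0,-0.35,0.35,4.9,3.7],[0,0,0,-0.35,0.35,5.1,3.7],[0,0,0,-0.35,0.35,5.1,3.7]]

```text
clock: 13.67
tool_pos: [0.5046, -0.3092, 0.0867]
orientation: [180.0, -0.0, -3.6]
force: [0.1, -0.2, -4.6]
opening: 0.044
gripper_force: 29.9
```

Call:
play_rows:
  commands:
    - [[0,0,0,0,0,0.05,3.7],[0,0,0,0,0,0.1,3.7],[0,0,0,0,0,0.15,3.7],[0,0,0,0,0,0.15,3.7]]

```text
clock: 14.0
tool_pos: [0.5045, -0.3093, 0.0853]
orientation: [180.0, -0.0, -3.7]
force: [1.1, 0.3, -4.6]
opening: 0.0441
gripper_force: 29.9
```

Call:
play_rows:
  commands:
    - [[0,0,0,0,0,0.05,3.7],[0,0,0,0,0,0.1,3.7],[0,0,0,0,0,0.15,3.7],[0,0,0,0,0,0.2,3.7],[0,0,0,0,0,0.2,3.7]]

```text
clock: 14.42
tool_pos: [0.5044, -0.3093, 0.0832]
orientation: [180.0, -0.0, -3.7]
force: [-0.3, -0.4, -4.7]
opening: 0.044
gripper_force: 29.9
```

Call:
play_rows:
  commands:
    - [[0,0,0,0,0,0.05,3.7],[0,0,0,0,0,0.1,3.7],[0,0,0,0,0,0.1,3.7]]

```text
clock: 14.67
tool_pos: [0.5043, -0.3094, 0.083]
orientation: [180.0, -0.0, -3.6]
force: [-2.8, 1.6, 4.8]
opening: 0.0439
gripper_force: 29.9
```

Contact. Release, rise, check.

Call:
play_rows:
  commands:
    - [[0,0,0,0,0,0,6],[0,0,0,0,0,0,8.7],[0,0,0,0,0,0,8.7],[0,0,0,0,0,0,8.7],[0,0,0,0,0,0,8.7],[0,0,0,0,0,-3,8.7],[0,0,0,0,0,-7,8.7],[0,0,0,0,0,-11,8.7]]

```text
clock: 15.33
tool_pos: [0.5035, -0.3091, 0.1924]
orientation: [-180.0, 0.2, -3.7]
force: [1.9, -0.6, 0.2]
opening: 0.0859
gripper_force: 0.0
```

Run:
```python
from h import *
o=st();w=ctrl.snapshot("wrist")
for n,g in(('tray_long',[.503,-.309,-3.6]),('flask_flat',[.503,-.309,176.4])): p,e=fit(w,n,g,o);print(n,np.round(p,4),e)
print(rel([.545,.05,.25],-10));print(rel([.547,.104,.2],-10,[.545,.05,.25,-10]))
```

```text
t 15.33 pos [ 0.5035 -0.3091  0.1924] rpy [-1.7998e+02  1.6000e-01 -3.6500e+00] q [-13.  14. -13.   0. -63.  99.] open 0.0859 gf 0.0 F [ 1.9 -0.6  0.2]
tray_long [ 0.5036 -0.3101 -3.6517] 0.8
flask_flat [  0.5032  -0.3095 175.9563] 1.0
{'az': np.float64(0.112), 'xyz': [1.49, -36.29, -4.76], 'rows': (np.float64(8.8), np.float64(0.9))}
{'az': np.float64(-0.0), 'xyz': [-0.74, -5.35, 5.0], 'rows': (np.float64(1.8), 0.0)}
```

Call:
play_rows:
  commands:
    - [[0,0,0.01,0,-2,-3,8.7],[0,0,0.02,0.2,-6,-4.8,8.7],[0,0,0.03,0.4,-10,-4.8,8.7],[0,0,0.045,0.6,-14,-4.8,8.7],[0,0,0.06,0.8,-18,-4.8,8.7],[0,0,0.075,1,-22,-4.8,8.7],[0,0,0.09,1.2,-26,-4.8,8.7],[0,0,0.11,1.3,-30,-4.8,8.7]]

```text
clock: 16.05
tool_pos: [0.5364, -0.0087, 0.2403]
orientation: [-180.0, -0.0, -10.0]
force: [1.3, 0.4, -0.1]
opening: 0.087
gripper_force: 0.0
```

Run:
```python
from h import *
o=st();print(rel([.547,.104,.14],-10))
```

```text
t 16.05 pos [ 0.5364 -0.0087  0.2403] rpy [-1.7998e+02 -5.0000e-02 -9.9900e+00] q [ 20.   7. -16.   0. -67.  60.] open 0.087 gf 0.0 F [ 1.3  0.4 -0.1]
{'az': np.float64(0.0), 'xyz': [-0.92, -11.28, 10.03], 'rows': (np.float64(3.6), np.float64(0.0))}
```

Call:
play_rows:
  commands:
    - [[0,0,0,-0.3,-3,1,8.7],[0,0,0,-0.6,-7,3,8.7],[0,0,0,-0.92,-10,6,8.7],[0,0,0,-0.92,-11.3,9,8.7],[0,0,0,-0.92,-11.3,10,8.7],[0,0,0,-0.92,-11.3,10,8.7],[0,0,0,-0.92,-11.3,10,8.7]]

```text
clock: 16.63
tool_pos: [0.547, 0.1019, 0.1402]
orientation: [179.9, 0.0, -9.9]
force: [1.0, -1.4, 0.3]
opening: 0.087
gripper_force: 0.0
```

Run:
```python
from h import *
o=st();w=ctrl.snapshot("wrist")
for n,g in(('tray_square',[.550,.113,-21.4]),('jar_round',[.547,.104,0])): p,e=fit(w,n,g,o);print(n,np.round(p,4),e)
overlay(w,[(n,p)],'ov7',o,(120,40,400,300))
print(rel([.547,.104,.052],-10))
```

```text
t 16.63 pos [0.547  0.1019 0.1402] rpy [ 1.7994e+02  3.0000e-02 -9.9300e+00] q [ 31.  14. -21.   0. -55.  49.] open 0.087 gf 0.0 F [ 1.  -1.4  0.3]
tray_square [  0.552    0.1114 -21.0551] 0.98
jar_round [0.547  0.1044 8.7669] 1.13
{'az': np.float64(0.001), 'xyz': [-0.1, -0.2, 8.92], 'rows': (np.float64(2.1), np.float64(0.0))}
```

View pics/ov7.png

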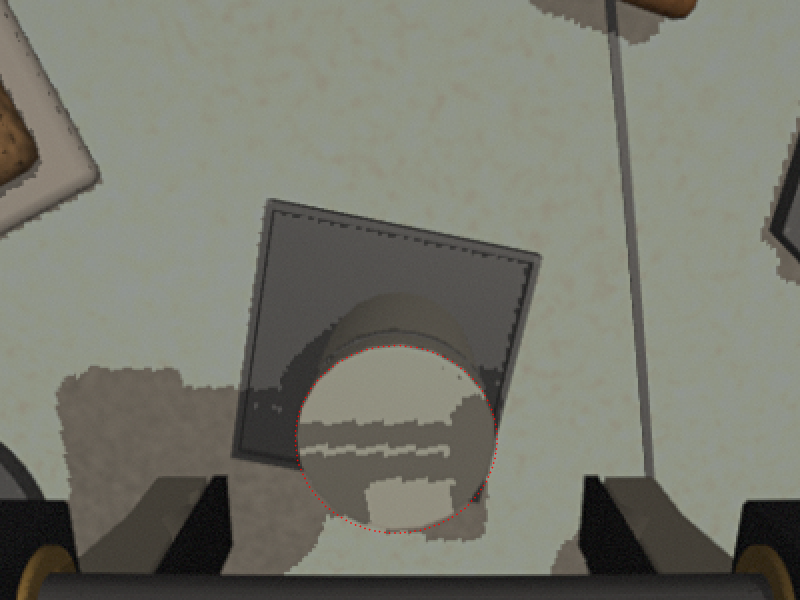

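Call:
play_rows:
  commands:
    - [[0,0,0,-0.1,-0.25,2,8.7],[0,0,0,-0.1,-0.25,5,8.7],[0,0,0,-0.1,-0.25,7.5,8.7],[0,0,0,-0.1,-0.25,8.7,8.7],[0,0,0,-0.1,-0.25,8.9,8.7],[0,0,0,-0.1,-0.25,8.9,5.5],[0,0,0,-0.1,-0.25,8.9,5.5],[0,0,0,-0.1,-0.25,8.9,5.5]]

```text
clock: 17.35
tool_pos: [0.5477, 0.1051, 0.053]
orientation: [-179.9, -0.2, -10.0]
force: [0.2, -0.6, 0.8]
opening: 0.0721
gripper_force: 0.0
```

Call:
play_rows:
  commands:
    - [[0,0,0,0,0,0,5.5],[0,0,0,0,0,0,5.5],[0,0,0,0,0,0,5.5]]

```text
clock: 17.6
tool_pos: [0.5471, 0.105, 0.0524]
orientation: [-180.0, -0.1, -9.9]
force: [-2.4, -0.4, 7.0]
opening: 0.0617
gripper_force: 30.0
```

Run:
```python
from h import *
o=st();print(rel([.504,.3425,.13],-10))
```

```text
t 17.6 pos [0.5471 0.105  0.0524] rpy [-1.7995e+02 -9.0000e-02 -9.9400e+00] q [ 31.  20. -27.   0. -44.  49.] open 0.0617 gf 30.0 F [-2.4 -0.4  7. ]
{'az': np.float64(0.001), 'xyz': [-8.34, -22.65, -7.76], 'rows': (np.float64(6.1), np.float64(0.0))}
```

Call:
play_rows:
  commands:
    - [[0,0,0,0,0,-1,5.5],[0,0,0,0,0,-3,5.5],[0,0,0,-0.4,-1,-6,5.5],[0,0,0,-1.4,-4,-7.5,5.5],[0,0,0,-2.8,-7.5,-7.5,5.5],[0,0,0,-4.1,-11,-7.5,5.5],[0,0,0,-5.4,-14.7,-7.5,5.5],[0,0,0,-6.7,-18.2,-7.5,5.5]]

```text
clock: 18.27
tool_pos: [0.5107, 0.2972, 0.1265]
orientation: [-180.0, 0.0, -10.0]
force: [1.6, 0.3, -4.4]
opening: 0.0618
gripper_force: 30.0
```

Call:
play_rows:
  commands:
    - [[0,0,0,-1,-2.7,0,5.5],[0,0,0,-1.6,-4.5,0.5,5.5],[0,0,0,-1.6,-4.5,2,5.5],[0,0,0,-1.6,-4.5,4,5.5],[0,0,0,-1.6,-4.5,5,5.5],[0,0,0,-1.6,-4.5,5,5.5],[0,0,0,-1.6,-4.5,5,5.5]]

```text
clock: 18.85
tool_pos: [0.5037, 0.3419, 0.0756]
orientation: [179.9, 0.1, -10.0]
force: [-0.6, -0.2, -3.7]
opening: 0.0618
gripper_force: 30.0
```

Run:
```python
from h import *
o=st();w=ctrl.snapshot("wrist");p,e=fit(w,'tray_round',[.5042,.343,0],o);print(np.round(p,4),e)
print(rel([.5042,.343,.055],-10))
```

```text
t 18.85 pos [0.5037 0.3419 0.0756] rpy [ 1.7989e+02  5.0000e-02 -9.9800e+00] q [ 53.  22. -19.   0. -49.  27.] open 0.0618 gf 30.0 F [-0.6 -0.2 -3.7]
[0.5051 0.3436 7.3123] 1.18
{'az': np.float64(0.0), 'xyz': [-0.02, -0.05, 2.15], 'rows': (np.float64(0.5), np.float64(0.0))}
```

Call:
play_rows:
  commands:
    - [[0,0,0,0.05,-0.1,0.8,5.5],[0,0,0,0.05,-0.1,1.5,5.5],[0,0,0,0.05,-0.1,1.9,5.5],[0,0,0,0.05,-0.1,2.1,5.5],[0,0,0,0.05,-0.1,2.2,5.5],[0,0,0,0.05,-0.1,2.2,5.5]]

```text
clock: 19.4
tool_pos: [0.5045, 0.3436, 0.0538]
orientation: [180.0, 0.0, -10.0]
force: [0.4, -0.3, -4.0]
opening: 0.0616
gripper_force: 30.0
```

Call:
play_rows:
  commands:
    - [[0,0,0,0,0,0.05,5.5],[0,0,0,0,0,0.1,5.5],[0,0,0,0,0,0.1,5.5]]

```text
clock: 19.65
tool_pos: [0.5046, 0.3438, 0.0532]
orientation: [-180.0, -0.0, -10.0]
force: [0.4, 1.0, -5.1]
opening: 0.0614
gripper_force: 30.0
```

Call:
play_rows:
  commands:
    - [[0,0,0,0,0,0.05,5.5],[0,0,0,0,0,0.1,5.5],[0,0,0,0,0,0.1,5.5]]

```text
clock: 19.9
tool_pos: [0.5046, 0.3438, 0.0525]
orientation: [-180.0, -0.0, -9.9]
force: [-1.0, -0.6, -1.1]
opening: 0.0615
gripper_force: 30.0
```

Touching. Release and rise.

Call:
play_rows:
  commands:
    - [[0,0,0,0,0,0,7],[0,0,0,0,0,0,8.7],[0,0,0,0,0,0,8.7],[0,0,0,0,0,0,8.7],[0,0,0,0,0,0,8.7],[0,0,0,0,0,-3,8.7],[0,0,0,0,0,-7,8.7],[0,0,0,0,0,-11,8.7]]

```text
clock: 20.57
tool_pos: [0.504, 0.3429, 0.1625]
orientation: [179.9, 0.1, -10.0]
force: [0.7, 1.8, -0.2]
opening: 0.0872
gripper_force: 0.0
```

Run:
```python
from h import *
o=st();w=ctrl.snapshot("wrist")
for n,g in(('tray_round',[.504,.343,0]),('jar_round',[.504,.343,0])): p,e=fit(w,n,g,o);print(n,np.round(p,4),e)
p,e=fit(w,'tray_square',[.551,.112,-21.2],o);print(np.round(p,4),e)
print(rel([.55,.12,.25],-17));print(rel([.5855,-.127,.16],-25,[.55,.12,.25,-17]))
```

```text
t 20.57 pos [0.504  0.3429 0.1625] rpy [ 1.7985e+02  7.0000e-02 -9.9500e+00] q [ 53.  17. -13.   0. -60.  27.] open 0.0872 gf 0.0 F [ 0.7  1.8 -0.2]
tray_round [0.5047 0.3438 0.2078] 0.94
jar_round [ 0.5047  0.3427 -9.296 ] 1.24
[  0.5484   0.1127 -21.3125] 1.04
{'az': np.float64(0.125), 'xyz': [8.02, 21.54, -7.75], 'rows': (np.float64(5.8), np.float64(1.0))}
{'az': np.float64(0.14), 'xyz': [10.62, 22.58, 9.0], 'rows': (np.float64(6.4), 1.1)}
```

Call:
play_rows:
  commands:
    - [[0,0,0.02,0.5,1,-4,8.7],[0,0,0.04,1.5,4,-7,8.7],[0,0,0.06,3,8,-7.7,8.7],[0,0,0.08,4.5,12,-7.7,8.7],[0,0,0.1,6,16,-7.7,8.7],[0,0,0.12,7.5,20,-7.7,8.7],[0,0,0.14,9.2,23.5,-7.7,8.7],[0,0,0.16,11,27,-7.7,8.7]]

```text
clock: 21.28
tool_pos: [0.5657, 0.058, 0.2397]
orientation: [-179.9, -0.1, -19.2]
force: [1.5, 1.6, -0.4]
opening: 0.0869
gripper_force: 0.0
```

Run:
```python
from h import *
o=st();print(rel([.5858,-.127,.16],-25))
w=ctrl.snapshot("wrist");p,e=fit(w,'tray_square',[.551,.112,-21.2],o);print(np.round(p,4),e)
```

```text
t 21.28 pos [0.5657 0.058  0.2397] rpy [-1.7995e+02 -5.0000e-02 -1.9150e+01] q [ 26.  10. -12.   0. -68.  45.] open 0.0869 gf 0.0 F [ 1.5  1.6 -0.4]
{'az': np.float64(0.102), 'xyz': [7.97, 16.82, 7.97], 'rows': (np.float64(4.9), np.float64(0.8))}
[  0.5523   0.1113 -21.4289] 0.51
```

Call:
play_rows:
  commands:
    - [[0,0,0.02,1.8,3.8,0,8.7],[0,0,0.05,3.6,7.6,1,8.7],[0,0,0.08,5.4,11.4,3,8.7],[0,0,0.1,7,15,5,8.7],[0,0,0.102,8,16.8,7,8.7],[0,0,0.102,8,16.8,8,8.7],[0,0,0.102,8,16.8,8,8.7],[0,0,0.102,8,16.8,8,8.7]]

```text
clock: 22.0
tool_pos: [0.5862, -0.1252, 0.1588]
orientation: [180.0, 0.1, -25.0]
force: [0.8, -0.1, 0.8]
opening: 0.0868
gripper_force: 0.0
```

Run:
```python
from h import *
o=st();w=ctrl.snapshot("wrist");p,e=fit(w,'bottle_square',[.5855,-.127,-25],o);print(np.round(p,4),e)
print(rel([.5855,-.127,.0765],-25))
```

```text
t 22.0 pos [ 0.5862 -0.1252  0.1588] rpy [ 1.7995e+02  6.0000e-02 -2.5000e+01] q [  7.  17. -14.   0. -59.  58.] open 0.0868 gf 0.0 F [ 0.8 -0.1  0.8]
[  0.5854  -0.1271 -26.9207] 0.98
{'az': np.float64(0.001), 'xyz': [-0.02, 0.28, 8.33], 'rows': (np.float64(2.0), np.float64(0.0))}
```

Call:
play_rows:
  commands:
    - [[0,0,0,-0.02,0.2,2,8.7],[0,0,0,-0.02,0.2,5,8.7],[0,0,0,-0.02,0.2,7.2,8.7],[0,0,0,-0.02,0.2,8.2,8.7],[0,0,0,-0.02,0.2,8.3,8.7],[0,0,0,-0.02,0.2,8.3,4.8],[0,0,0,-0.02,0.2,8.3,4.8],[0,0,0,-0.02,0.2,8.3,4.8]]

```text
clock: 22.72
tool_pos: [0.5866, -0.1265, 0.0779]
orientation: [-179.9, -0.2, -24.9]
force: [-0.0, 0.5, -0.5]
opening: 0.0724
gripper_force: 0.0
```

Call:
play_rows:
  commands:
    - [[0,0,0,0,0,0,4.8],[0,0,0,0,0,0,4.8],[0,0,0,0,0,0,4.8],[0,0,0,0,0,0,4.8]]

```text
clock: 23.05
tool_pos: [0.5858, -0.1267, 0.0768]
orientation: [-180.0, -0.1, -25.0]
force: [-0.7, 1.3, 5.3]
opening: 0.0562
gripper_force: 29.8
```

Run:
```python
from h import *
o=st();print(rel([.5515,.1118,.15],-21.3))
```

```text
t 23.05 pos [ 0.5858 -0.1267  0.0768] rpy [-1.7997e+02 -6.0000e-02 -2.4950e+01] q [  6.  21. -20.   0. -49.  59.] open 0.0562 gf 29.8 F [-0.7  1.3  5.3]
{'az': np.float64(-0.064), 'xyz': [-13.17, -20.18, -7.32], 'rows': (np.float64(6.0), np.float64(0.5))}
```

Call:
play_rows:
  commands:
    - [[0,0,0,0,0,-1,4.8],[0,0,0,0,0,-3,4.8],[0,0,-0.01,-0.6,-1,-6,4.8],[0,0,-0.02,-2.6,-4,-7.3,4.8],[0,0,-0.03,-4.8,-7.3,-7.3,4.8],[0,0,-0.04,-7,-10.7,-7.3,4.8],[0,0,-0.05,-9.2,-14,-7.3,4.8],[0,0,-0.064,-11.2,-17.2,-7.3,4.8]]

```text
clock: 23.72
tool_pos: [0.5548, 0.0779, 0.1489]
orientation: [180.0, 0.1, -21.3]
force: [2.0, -0.3, -5.4]
opening: 0.0559
gripper_force: 29.8
```

Call:
play_rows:
  commands:
    - [[0,0,0,-1.2,-1.8,0,4.8],[0,0,0,-1.8,-3,0.5,4.8],[0,0,0,-1.8,-3,2,4.8],[0,0,0,-1.8,-3,4,4.8],[0,0,0,-1.8,-3,5,4.8],[0,0,0,-1.8,-3,5,4.8],[0,0,0,-1.8,-3,5,4.8]]

```text
clock: 24.3
tool_pos: [0.5502, 0.1101, 0.0985]
orientation: [179.9, 0.1, -21.3]
force: [0.4, -0.3, -4.9]
opening: 0.0558
gripper_force: 29.8
```

Run:
```python
from h import *
o=st();w=ctrl.snapshot("wrist");p,e=fit(w,'tray_square',[.5515,.1118,-21.2],o);print(np.round(p,4),e)
print(rel([.5515,.1118,.0785],-21.3))
```

```text
t 24.3 pos [0.5502 0.1101 0.0985] rpy [ 1.7989e+02  7.0000e-02 -2.1340e+01] q [ 31.  17. -23.   0. -50.  37.] open 0.0558 gf 29.8 F [ 0.4 -0.3 -4.9]
[  0.55     0.112  -21.3441] 0.7
{'az': np.float64(-0.0), 'xyz': [0.01, -0.15, 2.09], 'rows': (np.float64(0.5), np.float64(0.0))}
```

Call:
play_rows:
  commands:
    - [[0,0,0,0,-0.15,0.8,4.8],[0,0,0,0,-0.15,1.5,4.8],[0,0,0,0,-0.15,1.9,4.8],[0,0,0,0,-0.15,2,4.8],[0,0,0,0,-0.15,2.05,4.8],[0,0,0,0,-0.15,2.05,4.8]]

```text
clock: 24.85
tool_pos: [0.5511, 0.1123, 0.0785]
orientation: [180.0, 0.0, -21.3]
force: [-1.0, -0.3, -5.0]
opening: 0.0561
gripper_force: 29.8
```

Call:
play_rows:
  commands:
    - [[0,0,0,0,0,0.05,4.8],[0,0,0,0,0,0.1,4.8],[0,0,0,0,0,0.1,4.8]]

```text
clock: 25.1
tool_pos: [0.5511, 0.1124, 0.0777]
orientation: [-180.0, -0.0, -21.3]
force: [0.2, 0.3, -5.6]
opening: 0.0558
gripper_force: 29.8
```

Call:
play_rows:
  commands:
    - [[0,0,0,0,0,0.05,4.8],[0,0,0,0,0,0.1,4.8],[0,0,0,0,0,0.1,4.8]]

```text
clock: 25.35
tool_pos: [0.5512, 0.1124, 0.0769]
orientation: [-180.0, -0.0, -21.3]
force: [-1.4, 0.4, -1.0]
opening: 0.0561
gripper_force: 29.8
```

Touching; release, rise.

Call:
play_rows:
  commands:
    - [[0,0,0,0,0,0,6.5],[0,0,0,0,0,0,8.7],[0,0,0,0,0,0,8.7],[0,0,0,0,0,0,8.7],[0,0,0,0,0,0,8.7],[0,0,0,0,0,-3,8.7],[0,0,0,0,0,-7,8.7],[0,0,0,0,0,-11,8.7]]

```text
clock: 26.02
tool_pos: [0.5503, 0.1119, 0.1871]
orientation: [179.9, 0.1, -21.3]
force: [0.9, 1.3, -0.4]
opening: 0.0872
gripper_force: 0.0
```

Call:
play_rows:
  commands:
    - [[0,0,0,0,0,-3,8.7],[0,0,0,-1,0,-6,8.7],[0,0,0,-3,0,-8,8.7],[0,0,0,-5,0,-9,8.7],[0,0,0,-5,0,-9,8.7],[0,0,0,-5,0,-9,8.7],[0,0,0,-5,0,-9,8.7]]

```text
clock: 26.6
tool_pos: [0.5045, 0.1305, 0.2764]
orientation: [-180.0, 0.0, -21.3]
force: [0.2, 0.1, -1.4]
opening: 0.087
gripper_force: 0.0
```

Run:
```python
from h import *
o=st();w=ctrl.snapshot("wrist");s=ctrl.snapshot("side")
for n,g in(('tray_square',[.5515,.112,-21.3]),('bottle_square',[.551,.112,-21.3]),('tray_round',[.5045,.3435,0]),('jar_round',[.5045,.3435,0])):
    p,e=fit(w,n,g,o);print(n,np.round(p,4),e)
a=cv2.resize(w['color'][:300,100:500,::-1],(400,300));b=cv2.resize(s['color'][130:400,170:530,::-1],(400,300));cv2.imwrite('pics/fin.png',np.hstack([a,b]))
```

```text
t 26.6 pos [0.5045 0.1305 0.2764] rpy [-179.99    0.    -21.28] q [ 36.   4. -14.  -0. -72.  33.] open 0.087 gf 0.0 F [ 0.2  0.1 -1.4]
tray_square [  0.5507   0.1123 -21.2999] 0.35
bottle_square [  0.551    0.1127 -23.4296] 1.02
tray_round [0.5043 0.3443 1.7884] 1.6
jar_round [0.5083 0.3318 9.717 ] 2.46
```

View pics/fin.png

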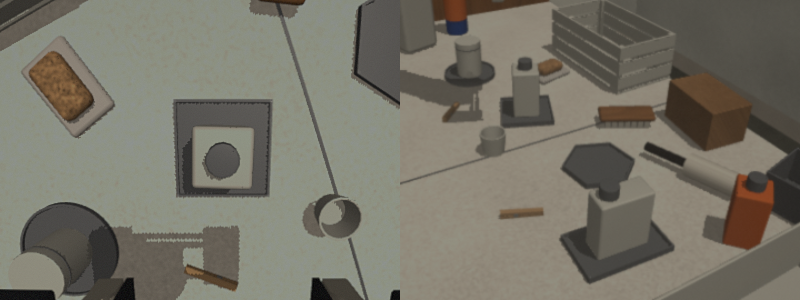

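The final picture shows all three containers standing on their own trays. The bottle is on the square tray (side half, 525,95), the jar on the round tray (468,60) and the flask on the long tray (618,220). The six-sided tray is empty (598,163), and the cup and brush have not moved.

```bash
python3 -c "
from plant import ctrl;print(ctrl.close_job())"
```

```text
the job is handed in; nothing more can be done
None
```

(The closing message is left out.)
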